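# Shift the rail lamp to the folder

### The job

Move the little desk lamp along its notched rail so that it stands straight in front of the grey folder held upright in the steel spring clip: lift the lamp's knob out of its notch, slide it along, and let it drop fully home in the notch that is most nearly opposite the folder. Leave the folder, jar, document holder and highlighter where they are.

Things in the scene. Friction and masses are not known exactly. Their poses are not given: they have to be found in the camera images.
- rail: Aluminium lamp rail fixed to the desk, 110 mm deep (x), 300 mm long (y). Origin: on the desk (z = 0), at mid length; z up, y along the rail, x away from the robot (when not turned). A comb strip 12 mm thick stands at x = -30 mm. Behind the rail (x about 220 mm) the folder, jar and document holder stand in a row at about y = -110, 0 and 110 mm, in any order.
- mid_notch (a point): Middle of the comb's centre notch, at the height of the tooth tops: rail x = -30, y = 0, 50 mm above the desk; axes as the rail's. Five notches, open to the top, are centred at y = -110, -55, 0, 55 and 110 mm from here along the rail; each is 22 mm wide (y) and 22 mm deep.
- lamp_head (a point): Middle of the lamp head (80 x 60 mm), which moves along with the knob: rail x = 85 mm, 205 mm above the desk. Its 12 mm post stands at rail x = 40 mm on a black saddle (60 mm wide in y, rail x -13 to 54 mm, top 67 mm above the desk) that rides on a bar behind the comb. Nothing of it is higher than 230 mm.
- lamp (a joint): Where the lamp, with its knob, is along the rail: y of the knob in the rail's frame, m, -0.116 to 0.116. Slides with about 1.5 N of friction, only while the knob is lifted. It starts in the notch at about -0.055.
- knob (a joint): How far the knob is lifted, m: 0 fully down in a notch, at most 0.045. Its steel blade (14 mm wide in y, rounded below) is clear of the teeth above 0.018; resting on top of a tooth it reads about 0.018. A light spring and its weight pull it down with 3 to 5 N, so it drops when released.
- knob_grip (a point): Middle of the white plastic knob's upright grip block, at rail x = -30 mm, 100 mm above the desk when down. The block is 26 mm wide along the rail (y), 30 mm across (x), 46 mm tall (77 to 123 mm above the desk); under it a flange 40 mm wide (y), down to 69 mm. The knob is in front of the saddle and moves only along the rail and up and down; axes as the rail's.
- folder: Rigid grey plastic folder standing edge-on to the rail (140 mm along x, 9 mm thick in y, top 205 mm above the desk), gripped in a black steel spring clip whose foot is 100 x 64 mm. Loose. Origin: under the middle of the clip, on the desk; z up, x nearly parallel to the rail's x.
- jar: Glass jar 68 mm across, 122 mm tall with its cork top; sealed, loose. Origin: centre of its underside.
- holder: Clear acrylic document holder with paper cards, 70 mm (x) by 84 mm (y), 121 mm tall, loose. Origin: centre of its underside.
- highlighter: Yellow plastic highlighter 130 mm long (x), 24 mm wide, 18 mm thick, lying loose on the desk on the robot's side of the rail. Origin: under its middle.
- laptop_stand: Small aluminium laptop stand fixed on the desk to the robot's left, about 210 x 230 mm, 150 mm tall. Origin: centre of its underside.
Not all that is in view belongs to the job. Of the things like the folder, leave any that is blue, pink or red; of the rest the smaller one is meant.

How it is judged (in metres and radians):
On the way:
1. the knob is lifted up out of its notch (value of joint knob above 0.014 m), for 0.1 s.
At the end, for the whole second after the job is handed in: The knob is fully down in a notch (lifted less than 4 mm) and, seen along the folder's own length, within 24 mm sideways of the folder's middle plane (only the notch opposite the folder does this); the lamp is at rest and the folder upright (within 0.1 rad) (value of joint knob below 0.004 m and y of knob_grip in the frame of folder between -0.024 and 0.024 m and velocity of joint lamp between -0.01 and 0.01 m/s and angle between folder's own z axis and vertical below 0.1 rad); the robot touches nothing.
It fails at once if the folder is shifted by more than 20 mm or knocked over (distance of folder from where it was at the start of the episode above 0.02 m or angle between folder's own z axis and vertical above 0.3 rad).
It fails at once if the jar is shifted by more than 20 mm or knocked over (distance of jar from where it was at the start of the episode above 0.02 m or angle between jar's own z axis and vertical above 0.3 rad).
It fails at once if the document holder is shifted by more than 20 mm or knocked over (distance of holder from where it was at the start of the episode above 0.02 m or angle between holder's own z axis and vertical above 0.3 rad).
It fails at once if the highlighter is shifted by more than 20 mm or knocked over (distance of highlighter from where it was at the start of the episode above 0.02 m or angle between highlighter's own z axis and vertical above 0.3 rad).
It also fails if it takes over 35 s, if anything falls off the work surface, if the arm or the gripper's body presses on something with over 40 N, if the wrist force passes 120 N, or if a joint passes its speed limit or range.

### The arm

A 6-joint arm with a two-finger parallel gripper is mounted at the origin on the work surface. World frame = base frame: x ahead of the robot, y to its left, z up, the work surface at z = 0. Lengths are in mm, angles in rad, forces in N, time in s.
With the tool pointing down it reaches from about 275 to 750 mm from the base axis. Payload 10.2 kg.
Tool frame: the origin (TCP) lies at the very end of the fingers, on their centre line; the grasp point (between the pads) lies behind it (ctrl.grasp_offset is the z of the grasp point in the tool frame, in mm); z points along the fingers, y is the direction in which the jaws open and shut (so a half turn about z gives the same grasp; the last joint's range is limited). The gripper opens to 85 mm and grips with 20 to 120 N. Pads are 22 mm wide; open, the fingers measure 114 mm over their backs; the gripper's body (76 mm by 85 mm) begins 54 mm behind the grasp point. The pads swing forward as they close: fully open they stand 13 mm farther back than shut.
Start: joints at [0.961, 0.313, 1.498, -0, 1.331, -0.223], TCP at [198.057, 486.215, 231.294] pointing down, gripper open.
Joint ranges: [-2.94, 2.94], [-0.97, 2.17], [0.19, 2.56], [-1.23, 4.37], [0.02, 3.11], [-2.88, 2.88]. Speed limits (rad/s): [2.39, 2.39, 3.01, 3.14, 3.14, 3.14].

### API

Orientations are given as a unit quaternion [w, x, y, z].
In Python, from rig import ctrl, capture, job gives the robot as it stands. The module is installed in compiled form; this text tells all that it offers.
- The arm moves only by the tool move_arm, never from a script. Its argument "series" is a list of rows, each a list of 7 numbers: the turn, a rotation vector about the tool's x, y, z in rad, then the shift along the tool's x, y, z in cm, then the opening, from 0 (shut) to 1 (fully open). A call has 1 to 5 rows; each row is the pose to reach, as a shift and turn from the pose measured when the call began, along the tool's axes at that moment; what a row does not reach only later rows make up. A row lasts 1/12 s, in which the tool goes at most 41.7 mm and 7.16 degrees, less where a joint would pass 70% of its speed; a pose out of reach is approached as far as the arm can. A call with a gripper value outside its range is refused whole. The fingers move at their own pace and stop on an object; "grip_force" is the grip in N (left out, the last holds). Time passes only in rows, so rows that repeat a pose let the fingers close. It gives the time, the measured TCP pose, the force and the opening at its end, in the units of the state.
- ctrl.sense(): the state, without advancing time (a new reading comes with each control period).
- capture(name): name is "side" or "top"; returns a dict with "frame" (420x560x3 uint8, red, green, blue), "mtx" (3x3 intrinsics, pixels), "R" (3x3) and "t" (3): a world point X has camera coordinates R X + t. Camera axes: x right, y down, z forward; pixel columns grow to the right and rows downward; lengths in mm; the calibration is good to about 2 mm. A picture is of the moment at which its call begins. There is no depth.
- job.finish_job(): hands the job in, once; it reports no verdict.
The state is a dict: "time_s": time; "joints": joint angles; "dq": joint speeds; "tau": joint torques, N m; "eef_pos": TCP position; "ee_rot": TCP orientation; "force": force on the tool from outside, world axes, zero at the start; "wrist_torque": the same for the moment, N m; "grip_width": opening from 0.0 (shut) to 1.0 (fully open).
Only numpy, scipy, OpenCV 4.12 (cv2) and the standard library are available. Lean on these libraries where they do the work, as an engineer would, in place of code of your own. Each camera call takes 0.05 s, during which the arm holds its last target.

## Working session

There is one attempt and no reset: what is moved stays moved. The work goes in short steps, Python scripts to look and compute and a tool call to move; the robot and the scene stay as the last step left them, time stands still between calls to the robot, and variables do not carry over. Pictures are saved under pics/ and viewed, and the job is handed in when it is done.

Besides the shell and the picture viewer there is one more tool, called after "Call:" as a command line: name --pt "numbers of a row" for each row, then --argument value for the rest. move_arm: Moves the arm, as the interface text tells. Its arguments: {"type":"object","properties":{"series":{"type":"array","items":{"type":"array","items":{"type":"number"}}},"grip_force":{"type":"number"}},"required":["series"]}

```bash
mkdir -p pics; python3 - <<'E'
from rig import ctrl, capture, job
import cv2, numpy as np, pickle
print(ctrl.sense()); print(ctrl.grasp_offset)
for n in ("side","top"):
    c=capture(n); cv2.imwrite(f"pics/{n}0.png",c["frame"][:,:,::-1]); pickle.dump(c,open(f"{n}0.pkl","wb"))
    print(n,c["mtx"],c["R"],c["t"], -c["R"].T@c["t"])
E
```

```text
{'time_s': 0.0, 'joints': array([ 9.60593988e-01,  3.13461683e-01,  1.49845963e+00, -1.37384746e-05,
        1.33101711e+00, -2.23357335e-01]), 'dq': array([-8.48577048e-04,  1.46258175e-03, -5.29956317e-04,  2.21941151e-03,
       -2.38059777e-05,  1.66746944e-03]), 'tau': array([-8.17771597e-04, -4.12268257e+01, -2.59738809e+01, -2.57652255e-04,
        4.19353208e-03,  1.17225875e-05]), 'eef_pos': array([197.90092074, 485.98004709, 230.7206203 ]), 'ee_rot': array([-2.66294678e-04,  1.92217045e-01,  9.81352207e-01, -6.17983157e-04]), 'force': array([1.15914786, 0.568509  , 0.28822858]), 'wrist_torque': array([-0.00342758,  0.02018347,  0.0276662 ]), 'grip_width': 1.002889715195981}
-18.700000000000003
side [[513.65178012   0.         278.39749644]
 [  0.         513.65178012 217.50122835]
 [  0.           0.           1.        ]] [[-0.93831751 -0.34547443 -0.01441095]
 [-0.23225392  0.66058778 -0.71392009]
 [ 0.25616084 -0.66653672 -0.70007887]] [ 576.18186469  157.93311061 1707.41747595] [ 139.94862449 1232.78386819 1316.3818453 ]
top [[456.69986469   0.         269.44726168]
 [  0.         456.69986469 211.90660419]
 [  0.           0.           1.        ]] [[-4.21315810e-02 -9.99111786e-01 -7.54681269e-04]
 [-9.76521304e-01  4.13386567e-02 -2.11417259e-01]
 [ 2.11260673e-01 -8.17038106e-03 -9.77395607e-01]] [ 156.29935322  586.72046471 1393.28740614] [ 285.18333713  143.28997906 1485.95377915]
```

View pics/side0.png

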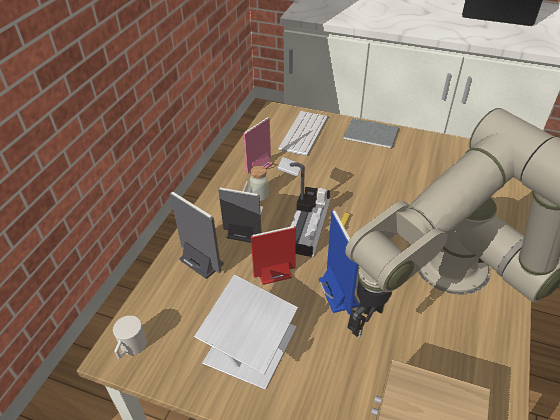

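View pics/top0.png

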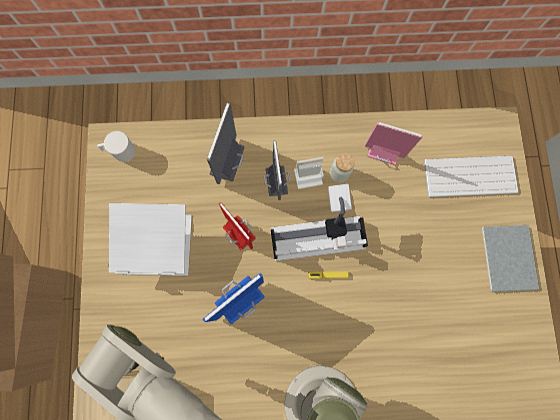

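The top view shows five folders: grey at (225,145), smaller grey at (277,172), red at (238,228), blue at (235,298) and pink at (392,142). The blue, pink and red ones are excluded. The smaller of the two greys, (277,172), fits the description, and it also stands in the row with the holder (309,172) and the jar (343,167). I'll confirm this in crops.

```bash
python3 - <<'E'
import cv2
t=cv2.imread("pics/top0.png")[100:290,195:435]; cv2.imwrite("pics/topc.png",cv2.resize(t,None,fx=3.3,fy=3.1,interpolation=cv2.INTER_CUBIC) if 0 else cv2.resize(t,None,fx=3,fy=3,interpolation=cv2.INTER_CUBIC))
t=cv2.imread("pics/side0.png")[100:290,165:385]; cv2.imwrite("pics/sidec.png",cv2.resize(t,None,fx=3,fy=3,interpolation=cv2.INTER_CUBIC))
E
```

```text
(no output)
```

View pics/topc.png

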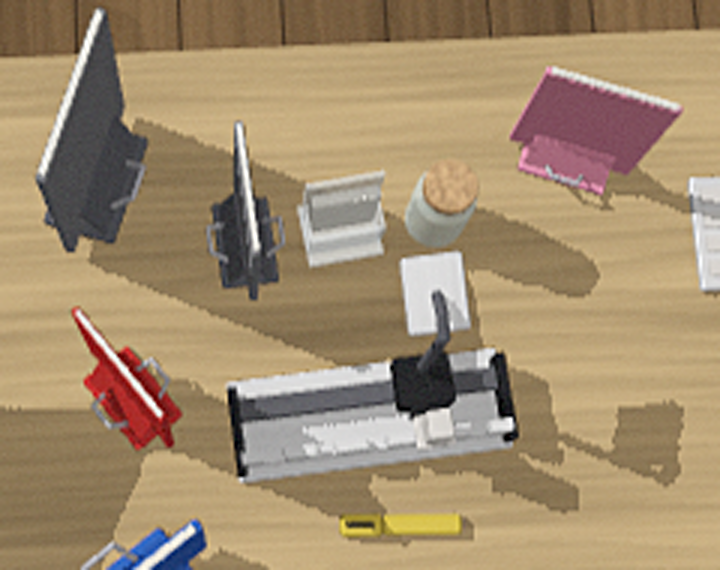

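View pics/sidec.png

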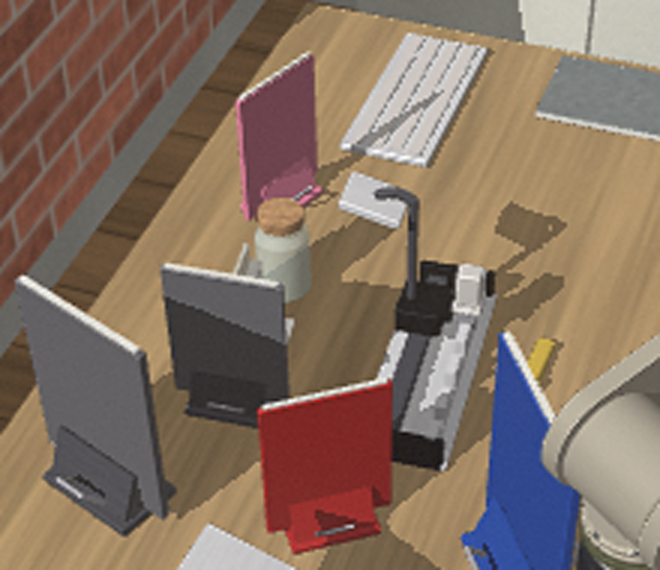

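```bash
python3 - <<'E'
import cv2
t=cv2.imread("pics/top0.png")[205:285,265:375]; cv2.imwrite("pics/topd.png",cv2.resize(t,None,fx=7,fy=7,interpolation=cv2.INTER_CUBIC))
t=cv2.imread("pics/side0.png")[180:260,285:355]; cv2.imwrite("pics/sided.png",cv2.resize(t,None,fx=7,fy=7,interpolation=cv2.INTER_CUBIC))
E
```

```text
(no output)
```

View pics/topd.png

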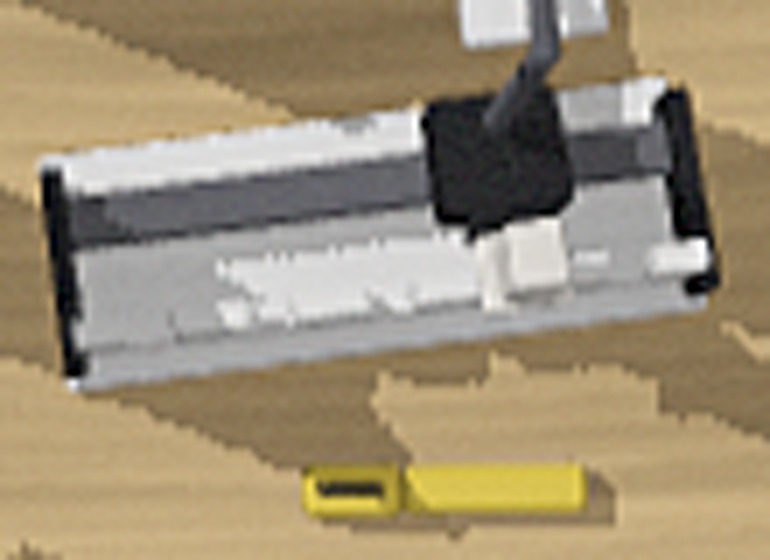

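View pics/sided.png

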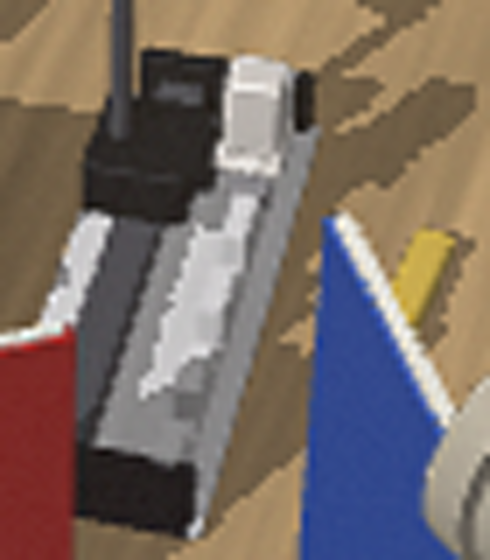

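```bash
cat > h.py <<'E'
import pickle, numpy as np
C={n:pickle.load(open(f"{n}0.pkl","rb")) for n in("top","side")}
def pz(n,u,v,z):
    c=C[n]; d=c["R"].T@np.linalg.solve(c["mtx"],[u,v,1]); o=-c["R"].T@c["t"]; return o+d*(z-o[2])/d[2]
def proj(n,X):
    c=C[n]; p=c["mtx"]@(c["R"]@np.asarray(X,float)+c["t"]); return p[:2]/p[2]
T7=lambda u,v:(265+(u+.5)/7-.5,205+(v+.5)/7-.5)
S7=lambda u,v:(285+(u+.5)/7-.5,180+(v+.5)/7-.5)
T3=lambda u,v:(195+(u+.5)/3-.5,100+(v+.5)/3-.5)
S3=lambda u,v:(165+(u+.5)/3-.5,100+(v+.5)/3-.5)
E
python3 - <<'E'
from h import *
np.set_printoptions(precision=1,suppress=True)
for z in(0,6):
  a=[pz("top",*T7(*p),z) for p in((70,388),(712,302),(40,162))]; print(z,*a, np.linalg.norm(a[0]-a[1]),np.linalg.norm(a[0]-a[2]),np.degrees(np.arctan2(*(a[1]-a[0])[:2][::1])))
  print("side NL",pz("side",*S7(195,533),z),"NR",pz("side",*S7(315,130),z))
print("saddle",*[pz("top",*T7(*p),67) for p in((425,105),(550,90),(572,195),(437,225))])
print("knobtop",*[pz("top",*T7(*p),123) for p in((508,237),(560,222),(569,285),(515,295))])
print("folder top",*[pz("top",*T3(*p),205) for p in((238,125),(257,262))],"side",*[pz("side",*S3(*p),205) for p in((168,268),(282,288))])
print("clip foot",*[pz("top",*T3(*p),3) for p in((214,290),(278,287))])
print("hl",*[pz("top",*T7(*p),18) for p in((305,490),(583,488))])
print("bluetop",*[pz("side",*S7(*p),205) for p in((340,215),)])
E
```

```text
0 [445.7 121.    0. ] [ 473.2 -180.7    0. ] [552.9 130.4   0. ] 302.94197485924263 107.61778222528953 174.7893386207528
side NL [448.4 115.2   0. ] NR [ 474.5 -183.6    0. ]
6 [445. 121.   6.] [ 472.4 -179.4    6. ] [551.8 130.4   6. ] 301.718752525775 107.18324199771817 174.7893386207528
side NL [447.  120.2   6. ] NR [ 472.9 -177.1    6. ]
saddle [559.6 -44.2  67. ] [ 564.1 -101.2   67. ] [ 515.6 -107.4   67. ] [504.6 -45.9  67. ]
knobtop [489.4 -68.6 123. ] [495.  -91.5 123. ] [467.5 -93.2 123. ] [464.2 -69.7 123. ]
folder top [775.7 110.  205. ] [634.7  97.9 205. ] side [771.7 112.1 205. ] [641.6 101.2 205. ]
clip foot [659.5 140.2   3. ] [659.9  68.7   3. ]
hl [392.7  16.2  18. ] [ 388.2 -110.6   18. ]
bluetop [396.1  87.6 205. ]
```

```bash
cat >> h.py <<'E'
def railw(p,par):
    x,y,a=par; c,s=np.cos(a),np.sin(a); return np.array([x+c*p[0]-s*p[1],y+s*p[0]+c*p[1],p[2]])
E
cat > ov.py <<'E'
from h import *; import cv2,sys,itertools
par=(float(sys.argv[1]),float(sys.argv[2]),float(sys.argv[3])); k=float(sys.argv[4])
def box(x0,x1,y0,y1,z0,z1):
    P=list(itertools.product((x0,x1),(y0,y1),(z0,z1)))
    return [(p,q) for p,q in itertools.combinations(P,2) if sum(a!=b for a,b in zip(p,q))==1]
L=[(box(-55,55,-150,150,0,6),(0,0,255)),(box(-45,-15,k-13,k+13,77,123),(0,200,0)),(box(-13,54,k-30,k+30,67,67.01),(255,0,255)),(box(-36,-24,-150,150,50,50.01),(255,100,0))]
for n,(x,y,w,h) in dict(top=(265,205,110,80),side=(285,180,70,80)).items():
    im=cv2.resize(cv2.imread(f"pics/{n}0.png")[y:y+h,x:x+w],None,fx=7,fy=7,interpolation=cv2.INTER_CUBIC)
    for b,col in L:
        for p,q in b:
            a=[tuple(np.round((proj(n,railw(r,par))-[x,y]+.5)*7-.5).astype(int).tolist()) for r in(p,q)]
            cv2.line(im,a[0],a[1],col,1)
    cv2.imwrite(f"pics/ov_{n}_{sys.argv[5]}.png",im)
E
python3 ov.py 513.5 -25 0.091 -55 a
```

```text
(no output)
```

View pics/ov_top_a.png

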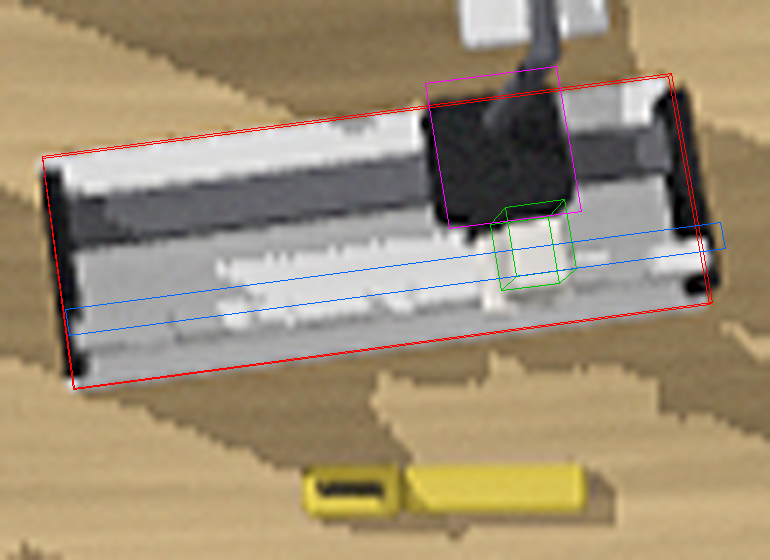

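View pics/ov_side_a.png

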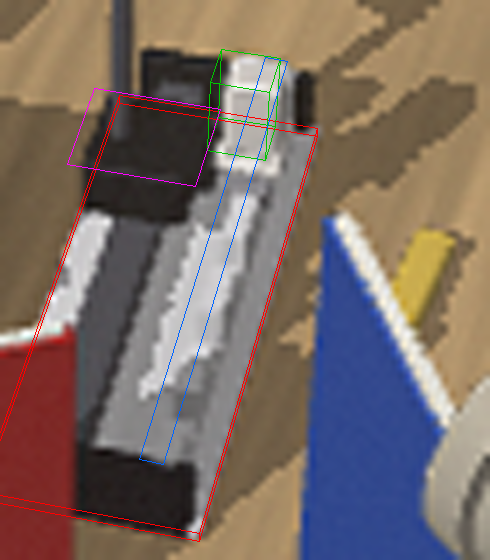

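```bash
python3 - <<'E'
import cv2
t=cv2.imread("pics/top0.png")[225:255,325:357]; cv2.imwrite("pics/tope.png",cv2.resize(t,None,fx=18,fy=18,interpolation=cv2.INTER_CUBIC))
t=cv2.imread("pics/side0.png")[184:214,304:336]; cv2.imwrite("pics/sidee.png",cv2.resize(t,None,fx=18,fy=18,interpolation=cv2.INTER_CUBIC))
E
```

```text
(no output)
```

View pics/tope.png

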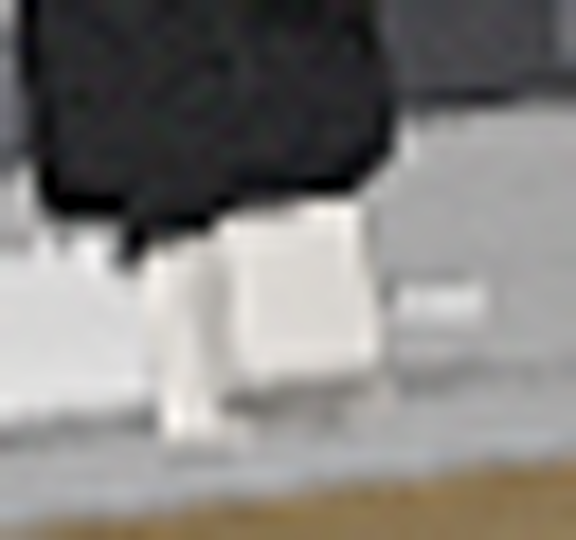

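View pics/sidee.png

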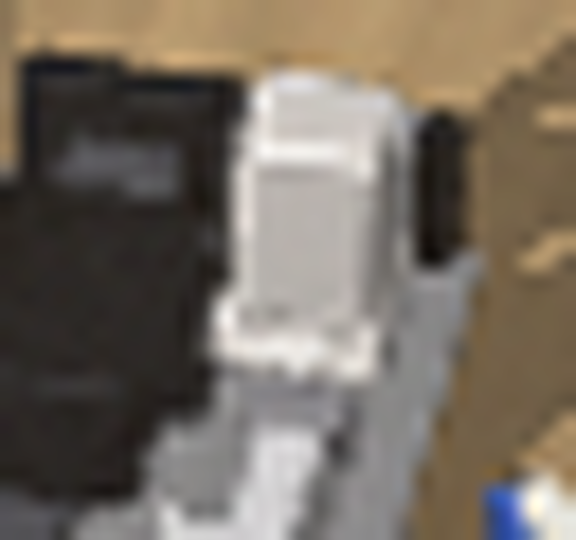

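```bash
python3 - <<'E'
from h import *
import cv2
np.set_printoptions(precision=1,suppress=True)
P={n:C[n]["mtx"]@np.c_[C[n]["R"],C[n]["t"]] for n in C}
for a,b in (((304,288),(318,122)),((230,215),(258,160)),((245,378),(372,165))):
  a=np.array([325+a[0]/18-.5,225+a[1]/18-.5]);b=np.array([304+b[0]/18-.5,184+b[1]/18-.5])
  X=cv2.triangulatePoints(P["top"],P["side"],a,b)[:,0];print(X[:3]/X[3])
  print(pz("top",*a,123),pz("side",*b,123))
E
```

```text
[482.4 -80.9 123. ]
[482.6 -80.9 123. ] [482.3 -80.9 123. ]
[493.3 -70.3 119.4]
[495.4 -69.4 123. ] [490.1 -66.4 123. ]
[467.9 -69.5 125.6]
[467.9 -69.9 123. ] [468.8 -72.3 123. ]
```

```bash
python3 - <<'E'
import cv2
t=cv2.imread("pics/top0.png")[180:340,180:300]; cv2.imwrite("pics/topf.png",cv2.resize(t,None,fx=3.7,fy=3.7,interpolation=cv2.INTER_CUBIC)[:592])
t=cv2.imread("pics/side0.png")[195:345,240:400]; cv2.imwrite("pics/sidef.png",cv2.resize(t,None,fx=4,fy=4,interpolation=cv2.INTER_CUBIC))
E
```

```text
(no output)
```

View pics/topf.png

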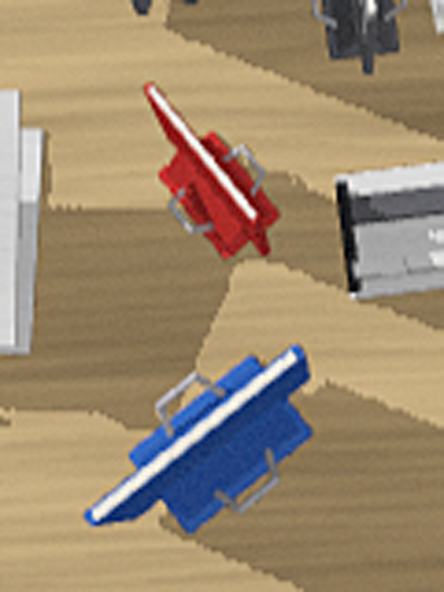

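View pics/sidef.png

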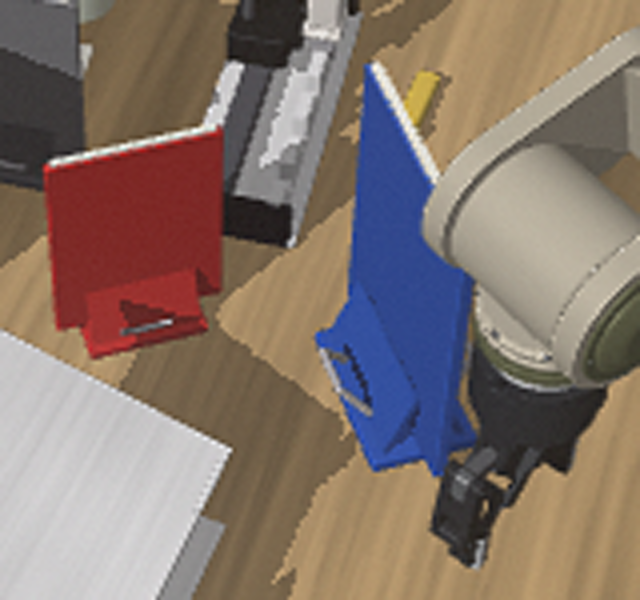

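```bash
python3 - <<'E'
from h import *
import cv2
np.set_printoptions(precision=1,suppress=True)
P={n:C[n]["mtx"]@np.c_[C[n]["R"],C[n]["t"]] for n in C}
tf=lambda a:np.array([180+a[0]/3.7-.4,180+a[1]/3.7-.4]);sf=lambda b:np.array([240+b[0]/4-.4,195+b[1]/4-.4])
for nm,a,b in (("blueR",(297,350),(372,66)),("redL",(150,88),(48,165)),("redR",(255,218),(222,128))):
  X=cv2.triangulatePoints(P["top"],P["side"],tf(a),sf(b))[:,0];X=X[:3]/X[3];print(nm,X,proj("top",X)-tf(a))
  z=X[2]
  if nm=="blueR": print("blueL",pz("top",*tf((92,515)),z))
E
```

```text
blueR [380.1 165.4 276.8] [-0. -0.]
blueL [271.9 312.5 276.8]
redL [594.5 273.8 204. ] [-0.1 -0.4]
redR [486.2 194.9 205.1] [0.1 0.4]
```

```bash
cat > go.py <<'E'
import sys,numpy as np
from scipy.spatial.transform import Rotation as Ro
from rig import ctrl
np.set_printoptions(precision=3,suppress=True)
s=ctrl.sense(); q=s["ee_rot"]; R=Ro.from_quat([q[1],q[2],q[3],q[0]])
x,y,z,a=[float(v) for v in sys.argv[1:5]]  # a = yaw of rail: tool y -> (-sin a,cos a), tool z down
ty=np.array([-np.sin(a),np.cos(a),0]); tz=np.array([0,0,-1.]); tx=np.cross(ty,tz)
T=Ro.from_matrix(np.c_[tx,ty,tz])
print("t",s["time_s"],"pos",s["eef_pos"],"F",s["force"],"g",s["grip_width"],"J",s["joints"])
print("rotvec",(R.inv()*T).as_rotvec(),"shift cm",R.inv().apply(np.array([x,y,z])-s["eef_pos"])/10)
E
python3 go.py 482.5 -81 350 0.091
```

```text
t 0.1 pos [197.936 486.023 230.809] F [-0.264 -0.054 -0.154] g 1.0003653981011096 J [ 0.961  0.313  1.498 -0.     1.331 -0.223]
rotvec [-0.001 -0.    -0.478] shift cm [-47.74  -41.793 -11.883]
```

Call:
move_arm --pt "0 0 0 0 0 -4 1" --pt "0 0 0 0 0 -8 1" --pt "0 0 0 0 0 -12 1" --pt "0 0 0 0 0 -12 1"

```text
time_s: 0.43
eef_pos: [198.7, 487.2, 358.3]
ee_rot: [0.002, 0.192, 0.981, 0.005]
force: [-0.6, -0.4, 0.7]
grip_width: 0.999
```

```bash
python3 go.py 482.5 -81 350 0.091
```

```text
t 0.4333 pos [198.689 487.223 358.255] F [-0.6   -0.441  0.743] g 0.998726548773774 J [ 0.961  0.256  1.248 -0.     1.627 -0.223]
rotvec [ 0.01   0.005 -0.478] shift cm [-47.715 -41.928   0.494]
```

Call:
move_arm --pt "0 0 -0.12 -3 -2.6 0 1" --pt "0 0 -0.24 -6 -5.2 0 1" --pt "0 0 -0.36 -9 -7.9 0 1" --pt "0 0 -0.478 -12 -10.5 0 1" --pt "0 0 -0.478 -15 -13 0 1"

```text
time_s: 0.85
eef_pos: [283.6, 318.7, 357.0]
ee_rot: [0.003, -0.049, 0.999, 0.004]
force: [1.9, 0.9, 0.4]
grip_width: 1.001
```

```bash
python3 go.py 482.5 -81 350 0.091
```

```text
t 0.85 pos [283.572 318.677 357.025] F [1.935 0.898 0.36 ] g 1.0014629034980367 J [ 0.565  0.021  1.522  0.004  1.589 -1.104]
rotvec [0.008 0.007 0.007] shift cm [-15.878 -41.729   0.461]
```

Call:
move_arm --pt "0 0 0 -1.5 -4 0 1" --pt "0 0 0 -3 -8 0 1" --pt "0 0 0 -4.5 -12 0 1" --pt "0 0 0 -6 -16 0 1" --pt "0 0 0 -7.5 -20 0 1"

```text
time_s: 1.27
eef_pos: [375.2, 130.7, 355.8]
ee_rot: [0.003, -0.049, 0.999, 0.004]
force: [1.0, 1.6, 1.2]
grip_width: 1.0
```

```bash
python3 go.py 482.5 -81 300 0.091
```

```text
t 1.2667 pos [375.237 130.667 355.826] F [0.973 1.551 1.2  ] g 0.9995179174454342 J [ 0.032 -0.047  1.592  0.009  1.591 -1.637]
rotvec [0.008 0.007 0.007] shift cm [ -8.563 -22.162   5.456]
```

Call:
move_arm --pt "0.008 0.007 0.007 -1.5 -4 1 1" --pt "0.008 0.007 0.007 -3 -8 2 1" --pt "0.008 0.007 0.007 -4.5 -12 3 1" --pt "0.008 0.007 0.007 -6 -16 4 1" --pt "0.008 0.007 0.007 -7.5 -20 5 1"

```text
time_s: 1.68
eef_pos: [464.5, -51.4, 306.9]
ee_rot: [-0.0, -0.045, 0.999, 0.0]
force: [-0.0, 0.5, 0.4]
grip_width: 0.999
```

```bash
python3 go.py 482.5 -81 180 0.091
```

```text
t 1.6833 pos [464.531 -51.412 306.936] F [-0.043  0.465  0.434] g 0.9988015868456144 J [-0.362  0.138  1.521  0.     1.483 -2.023]
rotvec [ 0.001 -0.    -0.   ] shift cm [-1.525 -3.118 12.691]
```

Call:
move_arm --pt "0 0 0 -1.5 -3.1 1 1" --pt "0 0 0 -1.5 -3.1 5 1" --pt "0 0 0 -1.5 -3.1 9 1" --pt "0 0 0 -1.5 -3.1 12.6 1" --pt "0 0 0 -1.5 -3.1 12.6 1"

```text
time_s: 2.1
eef_pos: [479.1, -79.8, 174.7]
ee_rot: [-0.006, -0.045, 0.999, 0.003]
force: [0.2, 0.0, -1.2]
grip_width: 1.002
```

```bash
python3 go.py 482.5 -81 84 0.091;  python3 - <<'E'
from rig import capture
import cv2,pickle
for n,(x,y,w,h) in dict(top=(265,150,130,100),side=(250,150,130,100)).items():
    c=capture(n); pickle.dump(c,open(f"{n}1.pkl","wb"))
    cv2.imwrite(f"pics/{n}1.png",cv2.resize(c["frame"][y:y+h,x:x+w,::-1],None,fx=6,fy=6,interpolation=cv2.INTER_CUBIC))
E
```

```text
t 2.1 pos [479.121 -79.777 174.748] F [ 0.177  0.028 -1.204] g 1.0019036582975762 J [-0.407  0.288  1.687  0.     1.18  -2.068]
rotvec [ 0.007 -0.011 -0.001] shift cm [-0.426 -0.211  9.069]
```

View pics/side1.png

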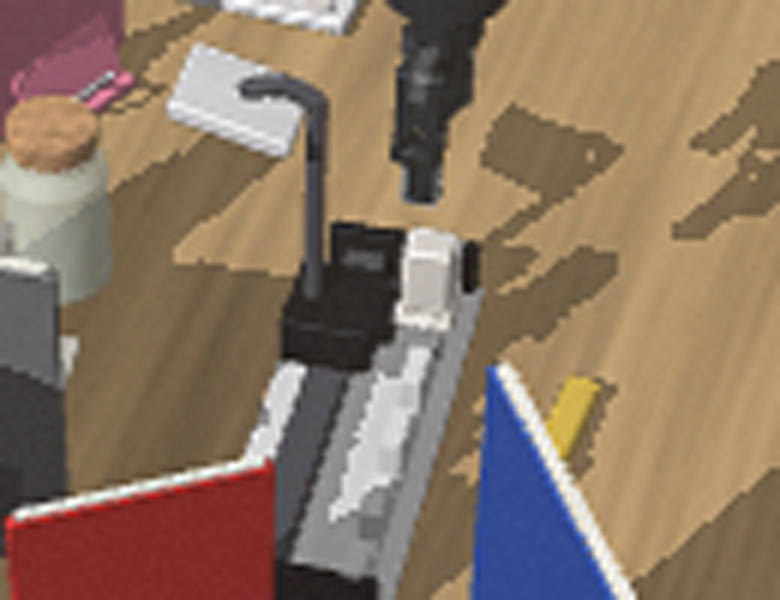

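View pics/top1.png

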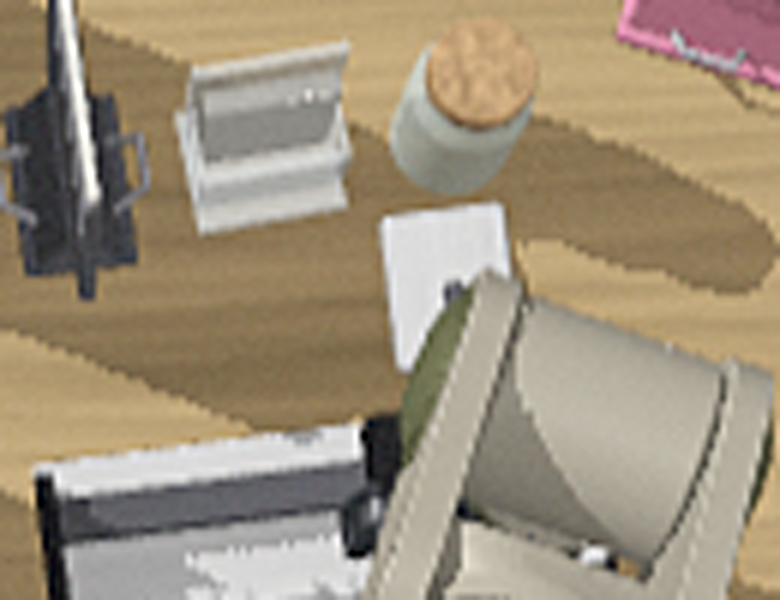

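```bash
python3 - <<'E'
from h import *
import cv2
im=cv2.imread("pics/side0.png")
for k in range(0,320,20):
    p=proj("side",(198,486,231+k)); print(k,np.round((p-[240,195]+.4)*4))
c=pickle.load(open("side1.pkl","rb"))
import numpy as np
cv2.imwrite("pics/side1f.png",cv2.resize(c["frame"][40:200,250:450,::-1],None,fx=3.7,fy=3.7,interpolation=cv2.INTER_CUBIC))
for k in range(0,320,20):
    p=proj("side",(479,-80,175+k)); print(k,np.round((p-[250,40]+.4)*3.7))
E
```

```text
0 [509. 524.]
20 [513. 506.]
40 [516. 487.]
60 [520. 468.]
80 [523. 448.]
100 [527. 428.]
120 [531. 407.]
140 [535. 386.]
160 [539. 364.]
180 [543. 342.]
200 [548. 319.]
220 [552. 296.]
240 [556. 272.]
260 [561. 247.]
280 [566. 222.]
300 [571. 196.]
0 [270. 517.]
20 [271. 500.]
40 [272. 483.]
60 [273. 466.]
80 [275. 448.]
100 [276. 431.]
120 [277. 413.]
140 [278. 394.]
160 [279. 375.]
180 [280. 356.]
200 [281. 337.]
220 [282. 317.]
240 [284. 297.]
260 [285. 277.]
280 [286. 256.]
300 [287. 235.]
```

View pics/side1f.png

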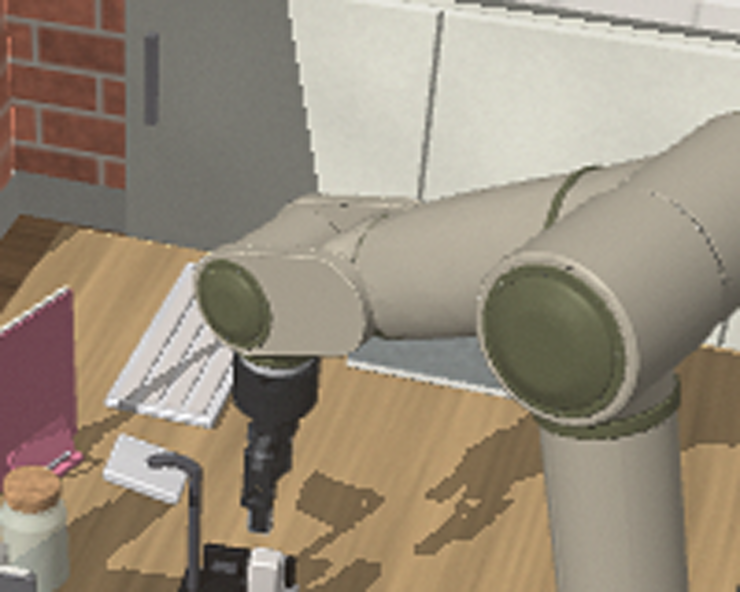

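```bash
python3 go.py 482.5 -81 130 0.091
```

```text
t 2.2 pos [482.308 -80.862 181.502] F [ 1.012 -0.211  1.435] g 0.9978788222114043 J [-0.406  0.282  1.676  0.     1.185 -2.068]
rotvec [ 0.001 -0.001 -0.   ] shift cm [-0.024 -0.021  5.15 ]
```

Now settled at (482.3, −80.9, 181.5), directly over the knob and not tilted. Next I descend in two stages.

Call:
move_arm --pt "0 0 0 0 0 2.5 1" --pt "0 0 0 0 0 5 1" --pt "0 0 0 0 0 7 1" --pt "0 0 0 0 0 7 1"

```text
time_s: 2.53
eef_pos: [482.1, -80.6, 111.1]
ee_rot: [-0.001, -0.045, 0.999, 0.001]
force: [-0.6, 0.4, -0.5]
grip_width: 1.005
```

```bash
python3 go.py 482.5 -81 87 0.091
```

```text
t 2.5333 pos [482.06  -80.59  111.051] F [-0.596  0.393 -0.548] g 1.0051443551214128 J [-0.406  0.371  1.759  0.001  1.015 -2.068]
rotvec [ 0.002 -0.003 -0.   ] shift cm [-0.046 -0.049  2.405]
```

Call:
move_arm --pt "0 0 0 0 0 1.2 1" --pt "0 0 0 0 0 2.4 1" --pt "0 0 0 0 0 2.4 1"

```text
time_s: 2.78
eef_pos: [482.7, -80.8, 88.3]
ee_rot: [-0.001, -0.046, 0.999, 0.001]
force: [0.6, -0.1, -0.4]
grip_width: 1.002
```

Call:
move_arm --pt "0 0 0 0 0 0 0.25" --pt "0 0 0 0 0 0 0.25" --pt "0 0 0 0 0 0 0.1" --pt "0 0 0 0 0 0 0.1" --pt "0 0 0 0 0 0 0.1" --grip_force 25

```text
time_s: 3.2
eef_pos: [483.0, -80.8, 88.9]
ee_rot: [-0.0, -0.046, 0.999, 0.0]
force: [-0.3, 2.9, 6.2]
grip_width: 0.303
```

Call:
move_arm --pt "0 0 0 0 0 0 0.1" --pt "0 0 0 0 0 0 0.1" --pt "0 0 0 0 0 0 0.1" --grip_force 25

```text
time_s: 3.45
eef_pos: [483.0, -80.8, 89.0]
ee_rot: [-0.0, -0.045, 0.999, 0.0]
force: [-0.6, -0.1, 2.2]
grip_width: 0.3
```

```bash
python3 go.py 482.5 -81 87 0.091; python3 - <<'E'
from rig import capture
import cv2,pickle
for n,(x,y,w,h) in dict(side=(250,110,130,100)).items():
    c=capture(n)
    cv2.imwrite(f"pics/{n}2.png",cv2.resize(c["frame"][y:y+h,x:x+w,::-1],None,fx=6,fy=6,interpolation=cv2.INTER_CUBIC))
E
```

```text
t 3.45 pos [482.967 -80.817  88.991] F [-0.586 -0.107  2.206] g 0.30033790714925834 J [-0.406  0.405  1.778  0.001  0.959 -2.068]
rotvec [ 0.001 -0.001  0.   ] shift cm [ 0.048 -0.014  0.199]
```

View pics/side2.png

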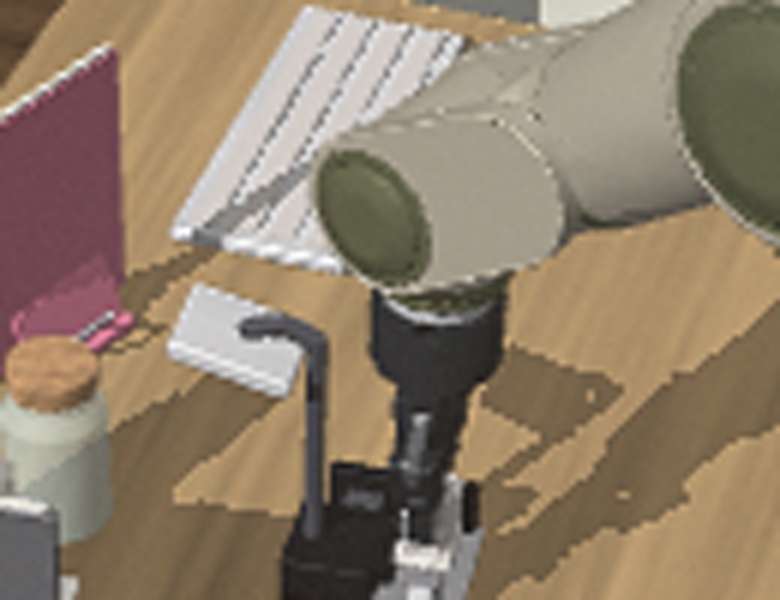

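Gripped: an opening of 0.30 is about 26 mm, which matches the block width. Now I lift about 30 mm, under the 45 mm limit.

Call:
move_arm --pt "0 0 0 0 0 -0.8 0.1" --pt "0 0 0 0 0 -1.6 0.1" --pt "0 0 0 0 0 -2.4 0.1" --pt "0 0 0 0 0 -2.9 0.1" --pt "0 0 0 0 0 -2.9 0.1" --grip_force 35

```text
time_s: 3.92
eef_pos: [483.0, -80.8, 119.0]
ee_rot: [-0.0, -0.046, 0.999, 0.0]
force: [1.2, -0.0, -4.1]
grip_width: 0.301
```

```bash
python3 go.py 467.5 83.3 117 0.091; python3 - <<'E'
from rig import capture
import cv2,pickle
for n,(x,y,w,h) in dict(side=(280,150,100,75)).items():
    c=capture(n)
    cv2.imwrite(f"pics/{n}3.png",cv2.resize(c["frame"][y:y+h,x:x+w,::-1],None,fx=7,fy=7,interpolation=cv2.INTER_CUBIC))
E
```

```text
t 3.9167 pos [482.961 -80.793 119.02 ] F [ 1.227 -0.03  -4.072] g 0.30078554855587086 J [-0.406  0.36   1.75   0.001  1.032 -2.068]
rotvec [ 0.001 -0.     0.   ] shift cm [ 0.046 16.482  0.212]
```

View pics/side3.png

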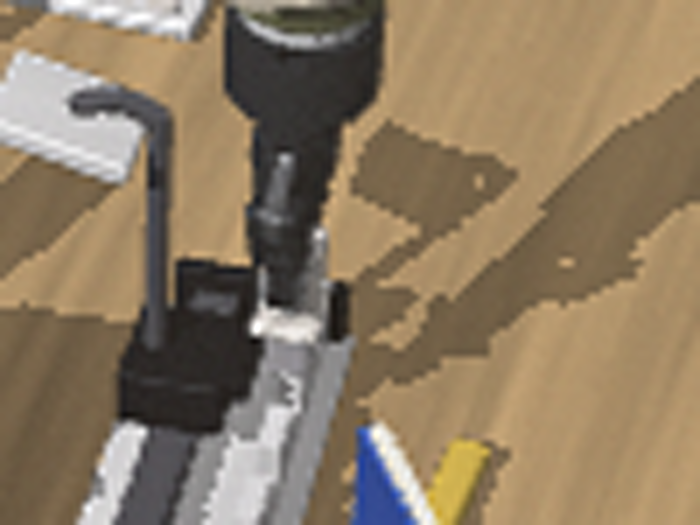

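Call:
move_arm --pt "0 0 0 0 1 0 0.1" --pt "0 0 0 0 2.2 0 0.1" --pt "0 0 0 0 3.5 0 0.1" --pt "0 0 0 0 4.8 0 0.1" --pt "0 0 0 0 6 0 0.1"

```text
time_s: 4.38
eef_pos: [477.6, -19.7, 118.4]
ee_rot: [0.0, -0.046, 0.999, 0.0]
force: [4.6, -2.4, -4.3]
grip_width: 0.299
```

```bash
python3 go.py 467.9 83.3 119 0.091
```

```text
t 4.3833 pos [477.565 -19.72  118.426] F [ 4.558 -2.351 -4.348] g 0.2993626393014844 J [-0.287  0.338  1.785  0.001  1.018 -1.95 ]
rotvec [0.    0.001 0.   ] shift cm [ 0.023 10.347 -0.053]
```

Call:
move_arm --pt "0 0 0 -0.05 1.3 0 0.1" --pt "0 0 0 -0.1 2.6 0 0.1" --pt "0 0 0 -0.1 3.9 0 0.1" --pt "0 0 0 -0.1 5.2 0 0.1" --pt "0 0 0 -0.1 6.5 0 0.1"

```text
time_s: 4.8
eef_pos: [471.9, 46.4, 118.1]
ee_rot: [-0.0, -0.046, 0.999, 0.0]
force: [1.2, -2.3, -4.4]
grip_width: 0.297
```

```bash
python3 go.py 467.9 83.3 119 0.091
```

```text
t 4.8 pos [471.909  46.386 118.14 ] F [ 1.159 -2.274 -4.36 ] g 0.2965234390009537 J [-0.15   0.331  1.795  0.     1.016 -1.812]
rotvec [ 0.    -0.001  0.001] shift cm [ 0.061  3.713 -0.085]
```

Call:
move_arm --pt "0 0 0 0 1.2 0 0.1" --pt "0 0 0 0 2.4 0 0.1" --pt "0 0 0 0 3.3 0 0.1" --pt "0 0 0 0 3.7 0 0.1" --pt "0 0 0 0 3.7 0 0.1"

```text
time_s: 5.22
eef_pos: [468.5, 84.4, 118.2]
ee_rot: [-0.0, -0.046, 0.999, 0.0]
force: [4.6, 2.1, -4.4]
grip_width: 0.3
```

```bash
python3 go.py 467.9 83.3 89 0.091; python3 - <<'E'
from rig import capture
import cv2,pickle
for n,(x,y,w,h) in dict(side=(230,150,130,100),top=(215,130,130,100)).items():
    c=capture(n)
    cv2.imwrite(f"pics/{n}4.png",cv2.resize(c["frame"][y:y+h,x:x+w,::-1],None,fx=6,fy=6,interpolation=cv2.INTER_CUBIC))
E
```

```text
t 5.2167 pos [468.511  84.363 118.191] F [ 4.618  2.148 -4.363] g 0.299885800167154 J [-0.069  0.335  1.79   0.001  1.017 -1.733]
rotvec [ 0.001 -0.     0.002] shift cm [ 0.07  -0.103  2.919]
```

View pics/side4.png

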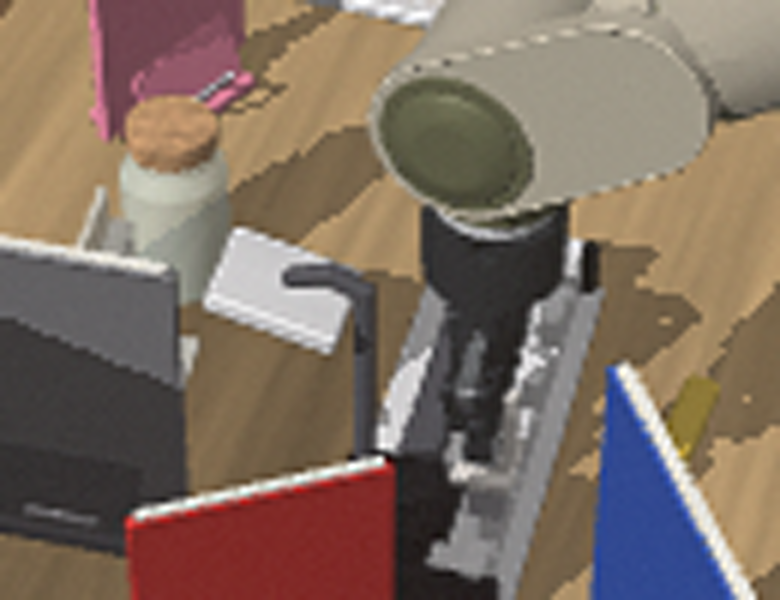

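View pics/top4.png

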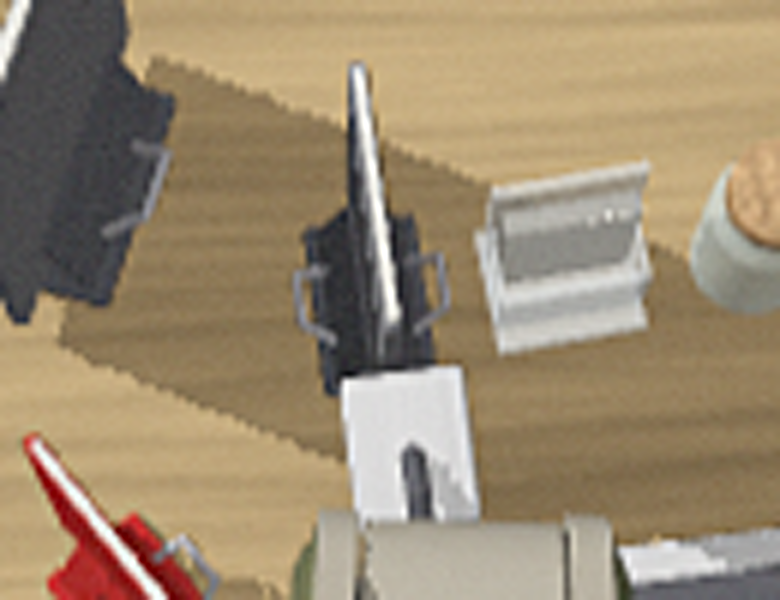

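The lamp head is in line with the folder, and travel was 165.8 mm against 165 nominal. Now I lower the knob into the notch.

Call:
move_arm --pt "0 0 0 0 -0.08 0.7 0.1" --pt "0 0 0 0 -0.08 1.4 0.1" --pt "0 0 0 0 -0.08 2.1 0.1" --pt "0 0 0 0 -0.08 2.8 0.1" --pt "0 0 0 0 -0.08 2.8 0.1"

```text
time_s: 5.73
eef_pos: [468.7, 82.4, 89.4]
ee_rot: [-0.0, -0.046, 0.999, 0.0]
force: [3.6, 0.1, -3.1]
grip_width: 0.3
```

```bash
python3 go.py 467.9 83.3 89 0.091
```

```text
t 5.7333 pos [468.705  82.377  89.374] F [ 3.619  0.071 -3.08 ] g 0.29972204207396547 J [-0.073  0.379  1.818  0.001  0.946 -1.736]
rotvec [ 0.001 -0.001  0.   ] shift cm [0.072 0.099 0.037]
```

It went down the full 29 mm with no upward push, so the blade is in the notch. Release it and back off straight up.

Call:
move_arm --pt "0 0 0 0 0 0 0.6" --pt "0 0 0 0 0 0 0.9" --pt "0 0 0 0 0 0 1" --pt "0 0 0 0 0 0 1" --pt "0 0 0 0 0 0 1"

```text
time_s: 6.15
eef_pos: [468.6, 82.4, 89.4]
ee_rot: [-0.001, -0.046, 0.999, 0.0]
force: [0.5, 0.1, 0.8]
grip_width: 0.982
```

Call:
move_arm --pt "0 0 0 0 0 -2 1" --pt "0 0 0 0 0 -5 1" --pt "0 0 0 0 0 -8 1" --pt "0 0 0 0 0 -12 1" --pt "0 0 0 0 0 -16 1"

```text
time_s: 6.57
eef_pos: [468.1, 82.3, 251.0]
ee_rot: [-0.001, -0.046, 0.999, 0.0]
force: [0.8, 0.7, -0.4]
grip_width: 1.003
```

Call:
move_arm --pt "0 0 0 0 0 -4 1" --pt "0 0 0 0 0 -7 1" --pt "0 0 0 1 -3 -9 1" --pt "0 0 0 3 -6 -9 1" --pt "0 0 0 5 -9 -9 1"

```text
time_s: 6.98
eef_pos: [426.3, -12.7, 341.9]
ee_rot: [-0.0, -0.047, 0.999, -0.0]
force: [0.6, -0.9, 0.5]
grip_width: 0.997
```

Call:
move_arm --pt "0 0 0 2 -4 0 1" --pt "0 0 0 4 -8 0 1" --pt "0 0 0 5 -12 0 1" --pt "0 0 0 5 -16 0 1" --pt "0 0 0 5 -16 0 1"

```text
time_s: 7.4
eef_pos: [390.5, -181.6, 341.4]
ee_rot: [-0.001, -0.044, 0.999, -0.001]
force: [0.5, -0.0, -0.7]
grip_width: 1.0
```

```bash
python3 go.py 467.9 83.3 89 0.091; python3 - <<'E'
from rig import capture
import cv2,pickle
for n,(x,y,w,h) in dict(side=(230,150,130,100),top=(215,130,160,120)).items():
    c=capture(n);pickle.dump(c,open(f"{n}5.pkl","wb"))
    cv2.imwrite(f"pics/{n}5.png",cv2.resize(c["frame"][y:y+h,x:x+w,::-1],None,fx=5,fy=5,interpolation=cv2.INTER_CUBIC))
E
```

```text
t 7.4 pos [ 390.534 -181.564  341.406] F [ 0.511 -0.036 -0.666] g 0.9997357028479864 J [-0.708  0.041  1.541 -0.002  1.561 -2.366]
rotvec [-0.001 -0.001 -0.003] shift cm [-10.074  25.729  25.2  ]
```

View pics/side5.png

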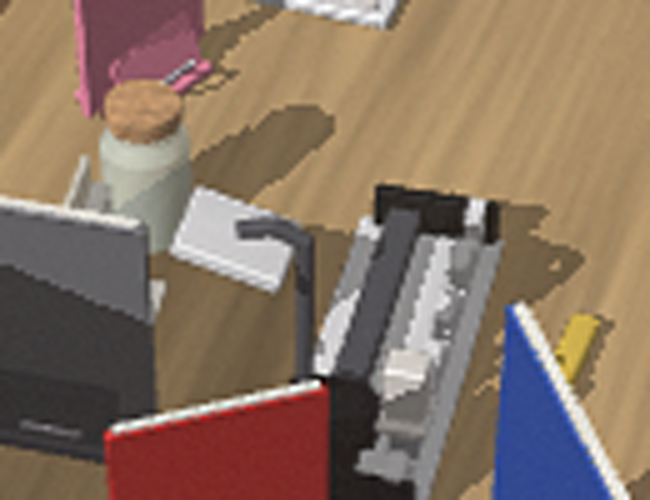

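View pics/top5.png

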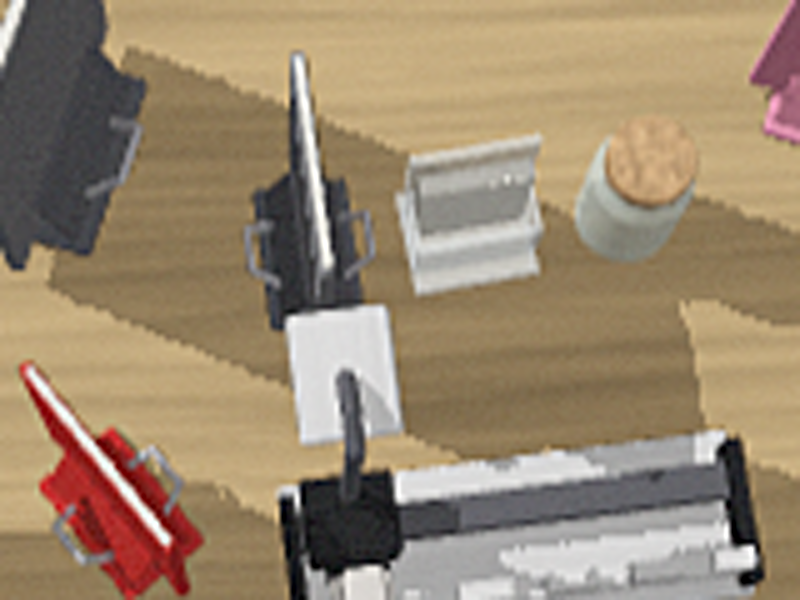

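The arm is clear, and the lamp head (345,372) lines up with the folder (318,180) in the top view. I'll triangulate the knob top to check it is fully down.

```bash
python3 - <<'E'
import cv2,pickle
from h import *
print(proj("top",(468,83,123)),proj("side",(468,83,123)))
for n,(x,y,w,h) in dict(top=(270,230,32,30),side=(296,212,32,30)).items():
    f=pickle.load(open(f"{n}5.pkl","rb"))["frame"][y:y+h,x:x+w,::-1]
    cv2.imwrite(f"pics/{n}6.png",cv2.resize(f,None,fx=18,fy=18,interpolation=cv2.INTER_CUBIC))
E
```

```text
[287.28638114 247.58815408] [310.87718592 222.45378135]
```

View pics/top6.png

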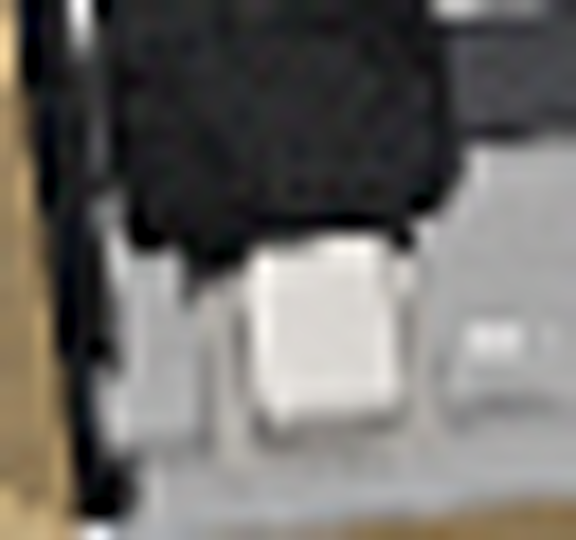

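View pics/side6.png

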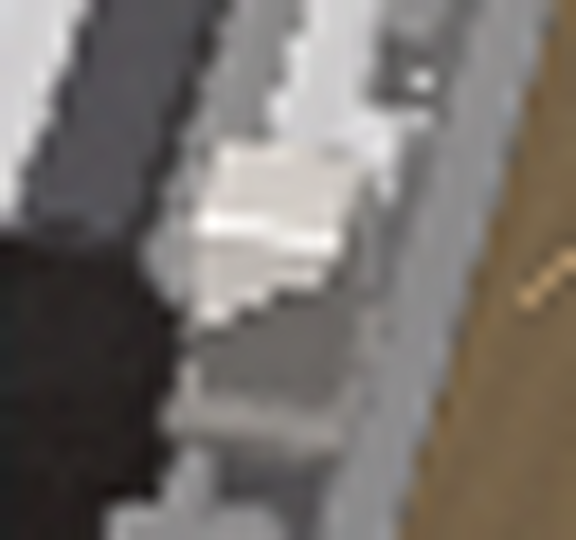

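```bash
python3 - <<'E'
from h import *
import cv2
P={n:C[n]["mtx"]@np.c_[C[n]["R"],C[n]["t"]] for n in C}
a=np.array([270+323/18-.5,230+330/18-.5]);b=np.array([296+280/18-.5,212+190/18-.5])
X=cv2.triangulatePoints(P["top"],P["side"],a,b)[:,0];X=X[:3]/X[3];print(X)
e=np.array([775.7,110]);f=np.array([634.7,97.9]);d=(e-f)/np.linalg.norm(e-f);r=X[:2]-f
print("lateral to folder",d[0]*r[1]-d[1]*r[0])
t0=C["top"]["frame"].astype(int);t5=pickle.load(open("top5.pkl","rb"))["frame"].astype(int)
for nm,(x0,x1,y0,y1) in dict(folder=(262,290,138,190),holder=(292,326,150,190),jar=(328,358,150,182)).items():
    print(nm,np.abs(t5-t0)[y0:y1,x0:x1].mean())
f5=pickle.load(open("top5.pkl","rb"))["frame"]
h=lambda f:[c.mean() for c in np.where((f[255:290,295:360,0]>180)&(f[255:290,295:360,2]<90))[::-1]]
print(h(C["top"]["frame"]),h(f5))
E
```

```text
[467.30431025  82.6811188  124.70576228]
lateral to folder -0.8505929012521332
folder 2.436355311355311
holder 1.8129901960784314
jar 1.9579861111111112
[np.float64(36.888888888888886), np.float64(19.666666666666668)] [np.float64(37.416666666666664), np.float64(19.82051282051282)]
```

```bash
python3 -c "
from rig import job
print(job.finish_job())"
```

```text
the job is handed in; nothing more can be done
None
```

The lamp now stands in the notch at y = +110 mm, straight in front of the smaller grey folder, and the job is handed in at about 7.5 s. I gripped the knob block, lifted it 30 mm, slid it 165 mm along the rail, lowered it 29 mm, then released it and moved the arm clear.

- **Knob position:** after release, the triangulated knob top is at (467.3, 82.7, 124.7) mm. That is about 0.9 mm sideways of the folder's middle plane.
- **Knob height:** the image gives a height 1.7 mm above the nominal 123 mm for fully down, which is within the 2 mm calibration. Resting on a tooth it would read about 141 mm. The gripper height just before release was within 0.4 mm of its height when I first gripped the knob, so the knob is down in the notch.
- **Other objects:** comparing before and after pictures shows only noise-level change for the folder, jar and holder. The highlighter appears shifted by about half a pixel (roughly 1.5 mm), which could be a shadow on it. Forces I read stayed under about 7 N, and the last reading was under 1 N with the arm clear.
- **Disagreement:** the base-plate edges put the rail about 6 mm farther in x than the triangulated knob did. I went with the knob position, and the grasp confirmed it.

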